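# Button up the amplifier cover with its push-pull fasteners

## Task

Close up the amplifier. While its hinged cover still stands open, pull any red fastener cap that is pushed in out along its own axis until it clicks (a pushed-in fastener will not enter its hole), then fold the cover down flat on the chassis with both caps still out, and finally press both caps fully home until they click. Be firm but do not wrench or crush the caps, and leave the meter, the wooden module and the round grille where they are.

Things in the scene. Friction and masses are not known exactly. Their poses are not given: they have to be found in the camera images.
- chassis: black open-topped amplifier chassis, 190 x 250 x 60 mm (x, y, z), fixed to the bench; origin at the centre of its underside, z up, x from the hinge edge (nearest the robot) to the far edge. White receiving bosses inside, 45 mm beyond the centre in x and at y = +/-60 mm
- cover_hinge (a point): middle of the cover's hinge axis, on the near top edge of the chassis (chassis x = -95 mm, z = 60 mm). Its frame turns with the cover: x from the hinge to the free edge, y along the hinge, z out of the cover's outer face (which faces up when closed, and up and towards the robot when open)
- cover_edge (a point): middle of the cover's free edge on the outer face, 190 mm from the hinge axis
- cover (a joint): angle of the aluminium cover (188 x 250 x 3 mm; outer face 3 mm above the hinge axis), rad: 0 = flat on the chassis, larger = more open. Starts at 0.45 to 0.62. Stiff hinge (0.5 N m): stays where it is left. Pulling a pushed-in cap first swings the cover back to its open stop, up to 0.2 rad farther (to be felt); only then does the cap click out
- cap_left (a joint): slide of the left (+y) red fastener cap along the cover's z axis, m: 0 = pushed home, 0.008 = pulled out. Both are click detents (about 8 N to pass from either to the other). It starts pushed in. Travel past either click is springy and stiff: about 7 N for 1 mm, 16 N for 2 mm, 35 N for 4 mm
- cap_right (a joint): the same for the right (-y) cap; it starts either in or out
- cap_left_top (a point): centre of the top face of the left cap: a red upright cylinder of 20 mm diameter and 22 mm height on the cover's outer face, 140 mm from the hinge axis and 60 mm left of the middle. Its top is 24 mm above the cover's outer face when home, 32 mm when out (then a yellow 15 mm neck shows below it). A white collar of 28 mm diameter, 2 mm high surrounds its foot
- cap_right_top (a point): the same for the right cap, 60 mm right of the middle
- meter: yellow hand-held multimeter, lying, 140 x 70 x 30 mm, origin under its centre; leave alone
- module: dark wood module tray, 130 x 70 x 23 mm, origin under its centre; leave alone
- grille: round black speaker grille, 84 mm diameter, 21 mm high, origin under its centre; leave alone

How it is judged:
On the way, in this order (a step that is already met when the one before it is completed fails the run):
1. with the cover standing open, both caps are out at their upper click (value of joint cover above 0.25 rad and value of joint each of cap_left, cap_right above 0.0065 m), for 0.2 s.
2. the cover is folded down flat with both caps still out (value of joint cover below 0.03 rad and value of joint each of cap_left, cap_right above 0.006 m), for 0.1 s.
At the end, for the whole second after the job is handed in: The cover lies flat (under 0.03 rad) and both caps are clicked home (within 1.5 mm of 0); meter, module and grille within 30 mm of where they started (value of joint cover below 0.03 rad and value of joint each of cap_left, cap_right below 0.0015 m and distance of each of meter, module, grille from where it was at the start of the episode below 0.03 m); the robot touches nothing.
It fails at once if a cap wrenched more than 4 mm past its outer click (some 35 N) (value of joint any of cap_left, cap_right above 0.012 m).
It fails at once if a cap crushed more than 4 mm past home (some 35 N) (value of joint any of cap_left, cap_right below -0.004 m).
It fails at once if the meter, the module or the grille shoved more than 30 mm (distance of any of meter, module, grille from where it was at the start of the episode above 0.03 m).
It also fails if it takes over 64 s, if anything falls off the work surface, if the arm or the gripper's body presses on something with over 40 N, if the wrist force passes 120 N, or if a joint passes its speed limit or range.

## Robot

A 6-joint arm with a two-finger parallel gripper is mounted at the origin on the work surface. World frame = base frame: x ahead of the robot, y to its left, z up, the work surface at z = 0. Lengths are in m, angles in rad, forces in N, time in s.
With the tool pointing down it reaches from about 0.375 to 0.975 m from the base axis. Payload 3.8 kg.
Tool frame: the origin (TCP) lies on the centre line of the jaws, within the pads' length; the fingertips stand 11 mm ahead of it and the grasp point (between the pads) lies 8 mm behind it; z points along the fingers, y is the line along which they close (so a half turn about z gives the same grasp; the last joint's range is limited). The gripper opens to 85 mm and grips with 20 to 120 N. Pads are 22 mm wide; open, the fingers measure 114 mm over their backs; the gripper's body (76 mm by 85 mm) begins 54 mm behind the grasp point. The pads swing forward as they close: fully open they stand 13 mm farther back than shut.
Start: joints at [1.136, 0.264, 1.604, -0, 1.274, -0.037], TCP at [0.261, 0.622, 0.242] pointing down, gripper open.
Joint ranges: [-2.63, 2.63], [-0.94, 2.18], [0.31, 2.57], [-1.31, 4.45], [0, 2.66], [-2.55, 2.55]. Speed limits (rad/s): [2.57, 2.57, 3.14, 3.14, 3.14, 3.14].

## Interface

Orientations are given as a rotation vector (axis times angle).
In Python, from workcell import env gives the robot as it stands.
- The arm moves only by the tool step_arm, never from a script. Its argument "series" is a list that holds one entry, the list of rows, each a list of 6 numbers: the shift along the tool's x, y, z in units of 30 mm (1.0 is 30 mm), then the turn, a rotation vector about the tool's x, y, z in units of pi/4 rad (1.0 is pi/4 rad). In form: [[[tx, ty, tz, wx, wy, wz], ...]]. A call has exactly 10 rows; each row shifts and turns the commanded pose from where the row before left it, along the tool's axes as they then stand; what a row does not reach is not made up. A row lasts 1/10 s, in which the tool goes at most 50 mm and 8.59 degrees, less where a joint would pass 70% of its speed; a pose out of reach is approached as far as the arm can. A call with a number of a shift or a turn outside -1 to 1 is refused whole. A call with a gripper value outside its range is refused whole. "jaw" is the finger opening in mm, from 0 to 85.4, set as the call begins (left out, the last holds). The fingers move at their own pace and stop on an object; the grip force is fixed at half the most. Time passes only in rows, so rows that do not move let the fingers close, or fill a call up. It gives the time, the measured TCP pose, the force, the opening and the grip force at its end, in the units of the state.
- env.sense(): the state, without advancing time (a new reading comes with each control period).
- env.grab_frame(name): name is "scene" or "side" or "wrist"; returns a dict with "pixels" (480x640x3 uint8, blue, green, red), "range_z" (480x640 float32, m along the optical axis (not along the pixel's ray), 0 where there is no reading), "mtx" (3x3 intrinsics, pixels), "world_from_camera" (4x4, takes a point from camera to world coordinates); the wrist camera has in their place "mount" (4x4, takes a point from camera to tool coordinates, whose origin is the TCP and whose axes are the flange's). Camera axes: x right, y up, looking along -z (the intrinsics and any distortion apply to the point x, -y, -z); pixel columns grow to the right and rows downward; lengths in m; the calibration is good to about 2 mm. A picture is of the moment at which its call begins: read the wrist's pose just before it.
- env.job_done(): hands the job in; it is judged then, once.
The state is a dict: "clock": time; "qpos": joint angles; "joint_velocities": joint speeds; "joint_torque": joint torques, N m; "tcp_pos": TCP position; "eef_rot": TCP orientation; "wrist_force": force on the tool from outside, world axes, zero at the start; "torque": the same for the moment, N m; "finger_gap": finger opening in m; "grasp_force": force on a finger pad.
Only numpy, scipy, OpenCV 4.12 (cv2) and the standard library are available. Lean on these libraries where they do the work, as an engineer would, in place of code of your own. Each camera call takes 0.05 s, during which the arm holds its last target. There are 200 camera calls.

## Working session

There is one attempt and no reset: what is moved stays moved. The work goes in short steps, Python scripts to look and compute and a tool call to move; the robot and the scene stay as the last step left them, time stands still between calls to the robot, and variables do not carry over. Pictures are saved under pics/ and viewed, at most 10 in all, crops included, and the job is handed in when it is done.

Besides the shell and the picture viewer there is one more tool, called after "Request:" by a JSON object that holds its "fn" and its "kwargs", one argument or row to a line. step_arm: Moves the arm, as the interface text tells. Shifts and turns lie within -1 to 1; 1 stands for 30 mm of shift or pi/4 rad of turn. Its arguments: {"type":"object","properties":{"series":{"type":"array","items":{"type":"array","items":{"type":"array","items":{"type":"number","minimum":-1,"maximum":1}}}},"jaw":{"type":"number"}},"required":["series"]}

```bash
mkdir -p pics; ls
cat > h.py <<'E'
import numpy as np, cv2
from scipy.spatial.transform import Rotation as R
from workcell import env
def Tw(f,s):
    if "world_from_camera" in f: return np.array(f["world_from_camera"])
    T=np.eye(4);T[:3,:3]=R.from_rotvec(s["eef_rot"]).as_matrix();T[:3,3]=s["tcp_pos"]
    return T@np.array(f["mount"])
def cloud(f,T):
    z=f["range_z"];K=np.array(f["mtx"]);v,u=np.mgrid[:480,:640]
    P=np.stack([(u-K[0,2])/K[0,0]*z,-(v-K[1,2])/K[1,1]*z,-z],-1)
    return P@T[:3,:3].T+T[:3,3]
def get(n):
    s=env.sense();f=env.grab_frame(n);T=Tw(f,s);return f,T,cloud(f,T)
def red(px):
    h=cv2.cvtColor(px,cv2.COLOR_BGR2HSV)
    return (((h[...,0]<8)|(h[...,0]>172))&(h[...,1]>140)&(h[...,2]>60))
E
python3 - <<'E'
from h import *
for n in ["scene","side"]:
    f,T,P=get(n);cv2.imwrite(f"pics/{n}0.png",f["pixels"]);np.savez(f"{n}0.npz",px=f["pixels"],P=P,T=T,K=f["mtx"])
    m=red(f["pixels"]).astype(np.uint8)
    k,l,st,c=cv2.connectedComponentsWithStats(m)
    print(n,T[:3,3].round(3),-T[:3,2].round(2),f["mtx"][0][0], [x for x in f if x not in("pixels","range_z","mtx","world_from_camera")])
    for i in range(1,k):
        if st[i,4]>30: 
            q=P[(l==i)&(f["range_z"]>0)];print(c[i].round(),st[i],np.median(q,0).round(4))
print(env.sense())
E
```

```text
pics
scene [0.923 0.379 0.926] [-0.37 -0.38 -0.85] 477.4453664969528 []
[279. 195.] [274 189  12  13  93] [ 0.5471 -0.1038  0.1525]
[308. 237.] [302 231  13  13 107] [0.5779 0.0112 0.1527]
side [-0.009 -0.881  0.665] [ 0.48  0.73 -0.48] 584.8813091615654 []
[322. 215.] [317 209  11  13  96] [0.569  0.0025 0.1495]
[342. 243.] [336 236  13  14 116] [ 0.538  -0.1135  0.1493]
{'clock': 0.1, 'qpos': array([ 1.13607610e+00,  2.64698623e-01,  1.60526077e+00,  3.26349203e-05,
        1.27371947e+00, -3.68655482e-02]), 'joint_velocities': array([-1.30028263e-03, -1.84740490e-03, -2.92850535e-03, -1.47569142e-05,
       -1.61271946e-03, -9.31767399e-04]), 'joint_torque': array([-2.94217489e-04, -5.16711009e+01, -3.68587053e+01, -9.76624119e-05,
        6.19971353e-03,  1.43084418e-05]), 'tcp_pos': array([0.26121761, 0.62169673, 0.2410599 ]), 'eef_rot': array([-0.62074719, -3.07912564,  0.00317435]), 'wrist_force': array([0.52450956, 0.87137441, 0.37077165]), 'torque': array([ 0.02941263,  0.00340301, -0.00105934]), 'grasp_force': 0.0, 'finger_gap': 0.08537118302619391}
```

View pics/scene0.png

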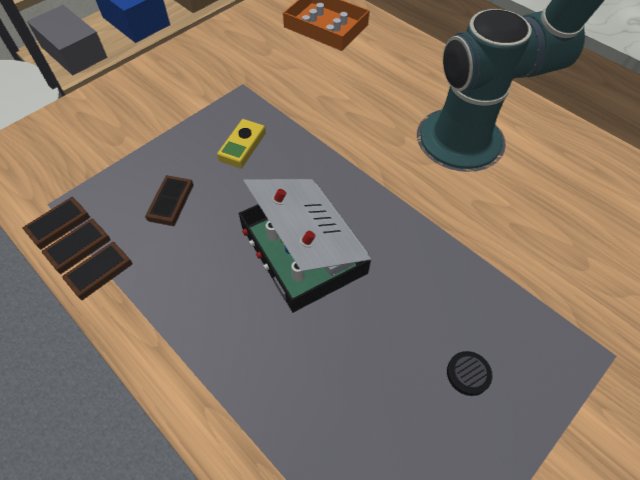

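View pics/side0.png

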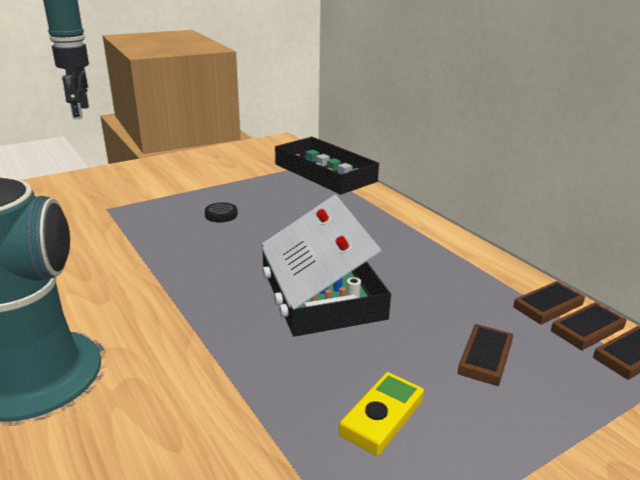

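The scene view shows the amplifier with the left cap at (308,237) and the right cap at (279,195). In the side view they are at (322,215) and (342,243). Next I'll fit the cover plane from depth.

Run:
```python
from h import *
allp=[]
for n in ["scene","side"]:
    d=np.load(n+"0.npz");P=d["P"];px=d["px"];r=red(px)
    hsv=cv2.cvtColor(px,cv2.COLOR_BGR2HSV)
    g=(hsv[...,1]<35)&(hsv[...,2]>125)&(P[...,2]>0.07)&(P[...,2]<0.25)&(np.hypot(P[...,0]-.53,P[...,1]+.04)<.2)
    g=cv2.erode(g.astype(np.uint8),np.ones((3,3)))>0
    q=P[g]
    for _ in range(6):
        c=q.mean(0);nn=np.linalg.svd(q-c,full_matrices=False)[2][2];nn*=np.sign(nn[2]);e=(q-c)@nn;q=q[abs(e)<max(.003,1.5*np.median(abs(e)))]
    th=np.arccos(nn[2]);yaw=np.arctan2(-nn[1],-nn[0])
    X=np.array([np.cos(th)*np.cos(yaw),np.cos(th)*np.sin(yaw),np.sin(th)]);Y=np.cross(nn,X)
    print(n,len(q),"c",c.round(4),"n",nn.round(4),"th",th.round(3),"yaw",yaw.round(3),"res",e.std())
    # range of cover plane pts along X,Y
    a=(q-c)@X;b=(q-c)@Y
    # hinge: outer plane point at height: z = 0.06+0.003*cos
    a0=(0.06+.003*nn[2]-c[2])/X[2]
    print(" x from hinge range",np.percentile(a-a0,[.5,99.5]).round(3)," y",np.percentile(b,[.5,99.5]).round(3))
    k,l,st,cc=cv2.connectedComponentsWithStats(r.astype(np.uint8))
    ymid=(np.percentile(b,.5)+np.percentile(b,99.5))/2
    H=c+a0*X+ymid*Y-.003*nn; print(" hinge",H.round(4))
    for i in range(1,k):
        if st[i,4]<50: continue
        p=P[(l==i)]; h=(p-c)@nn
        t=p[h>np.percentile(h,80)-.002]
        print(" cap",cc[i].round(),"h pct",np.percentile(h,[5,25,50,75,90,97]).round(4),"xy",((t-c)@X-a0).mean().round(4),((t-c)@Y-ymid).mean().round(4))
```

```text
scene 4523 c [ 0.5447 -0.0359  0.1202] n [-0.4898  0.1293  0.8622] th 0.531 yaw -0.258 res 0.000995028080267269
 x from hinge range [0.021 0.189]  y [-0.131  0.112]
 hinge [ 0.449  -0.0201  0.06  ]
 cap [279. 195.] h pct [0.0062 0.0122 0.0191 0.0233 0.0244 0.025 ] xy 0.1428 -0.0578
 cap [308. 237.] h pct [0.0061 0.0118 0.019  0.0234 0.0244 0.0248] xy 0.1432 0.0614
side 4977 c [ 0.5286 -0.0585  0.1156] n [-0.4884  0.1307  0.8628] th 0.53 yaw -0.262 res 0.00112321541828138
 x from hinge range [0.019 0.187]  y [-0.107  0.136]
 hinge [ 0.4463 -0.0217  0.06  ]
 cap [322. 215.] h pct [0.0047 0.0111 0.0176 0.0229 0.0241 0.0256] xy 0.1412 0.0588
 cap [342. 243.] h pct [0.0045 0.0106 0.0171 0.0229 0.0243 0.0252] xy 0.1411 -0.0609
```

```bash
cat >> h.py <<'E'
H=np.array([.4487,-.0207,.06]);YAW=-.26
def axes(th,yaw=YAW):
    X=np.array([np.cos(th)*np.cos(yaw),np.cos(th)*np.sin(yaw),np.sin(th)]);Y=np.array([-np.sin(yaw),np.cos(yaw),0]);return X,Y,np.cross(X,Y)
def pose(th,x,y,h):   # TCP h above outer face, tool z=-n, tool y=Y
    X,Y,n=axes(th);return np.c_[-X,Y,-n],H+x*X+y*Y+(.003+h)*n
def plan(R1,p1,n,s=None,start=None):
    if start is None: s=env.sense();R0=R.from_rotvec(s["eef_rot"]).as_matrix();p0=np.array(s["tcp_pos"])
    else: R0,p0=start
    r=R.from_matrix(R0.T@R1).as_rotvec()/n
    A=sum(R0@R.from_rotvec(k*r).as_matrix() for k in range(n))
    t=np.linalg.solve(A,p1-p0)
    print(n,"rows",(t/.03).round(3),(r/(np.pi/4)).round(3));return R1,p1
E
python3 - <<'E'
from h import *
plan(*pose(.53,.14,.06,.09),30)
E
```

```text
30 rows [-0.488 -0.536  0.16 ] [-0.002 -0.022 -0.006]
```

Request:
{"fn": "step_arm", "kwargs": {
  "series": [
    [[-0.49, -0.54, 0.16, 0, -0.022, -0.006], [-0.49, -0.54, 0.16, 0, -0.022, -0.006], [-0.49, -0.54, 0.16, 0, -0.022, -0.006], [-0.49, -0.54, 0.16, 0, -0.022, -0.006], [-0.49, -0.54, 0.16, 0, -0.022, -0.006], [-0.49, -0.54, 0.16, 0, -0.022, -0.006], [-0.49, -0.54, 0.16, 0, -0.022, -0.006], [-0.49, -0.54, 0.16, 0, -0.022, -0.006], [-0.49, -0.54, 0.16, 0, -0.022, -0.006], [-0.49, -0.54, 0.16, 0, -0.022, -0.006]]
  ],
  "jaw": 60
}}

```text
clock: 1.1
tcp_pos: [0.3414, 0.4152, 0.2053]
eef_rot: [0.518, 2.926, -0.053]
wrist_force: [-0.3, -0.4, 0.1]
finger_gap: 0.0598
grasp_force: 0.0
```

Request:
{"fn": "step_arm", "kwargs": {
  "series": [
    [[-0.49, -0.54, 0.16, 0, -0.022, -0.006], [-0.49, -0.54, 0.16, 0, -0.022, -0.006], [-0.49, -0.54, 0.16, 0, -0.022, -0.006], [-0.49, -0.54, 0.16, 0, -0.022, -0.006], [-0.49, -0.54, 0.16, 0, -0.022, -0.006], [-0.49, -0.54, 0.16, 0, -0.022, -0.006], [-0.49, -0.54, 0.16, 0, -0.022, -0.006], [-0.49, -0.54, 0.16, 0, -0.022, -0.006], [-0.49, -0.54, 0.16, 0, -0.022, -0.006], [-0.49, -0.54, 0.16, 0, -0.022, -0.006]]
  ]
}}

```text
clock: 2.1
tcp_pos: [0.435, 0.2117, 0.1973]
eef_rot: [0.422, 2.768, -0.097]
wrist_force: [0.6, 0.3, 0.4]
finger_gap: 0.0599
grasp_force: 0.0
```

Run:
```python
from h import *
s=env.sense();print(s["tcp_pos"],s["qpos"],s["clock"]);plan(*pose(.53,.14,.06,.09),10)
```

```text
[0.43496612 0.21167238 0.19732918] [ 0.59345834 -0.19859985  2.20411355 -0.34360681  0.95612986 -0.50096306] 2.1
10 rows [-0.475 -0.525  0.172] [-0.004 -0.023 -0.004]
```

Request:
{"fn": "step_arm", "kwargs": {
  "series": [
    [[-0.475, -0.525, 0.17, -0.004, -0.023, -0.004], [-0.475, -0.525, 0.17, -0.004, -0.023, -0.004], [-0.475, -0.525, 0.17, -0.004, -0.023, -0.004], [-0.475, -0.525, 0.17, -0.004, -0.023, -0.004], [-0.475, -0.525, 0.17, -0.004, -0.023, -0.004], [-0.475, -0.525, 0.17, -0.004, -0.023, -0.004], [-0.475, -0.525, 0.17, -0.004, -0.023, -0.004], [-0.475, -0.525, 0.17, -0.004, -0.023, -0.004], [-0.475, -0.525, 0.17, -0.004, -0.023, -0.004], [-0.475, -0.525, 0.17, -0.004, -0.023, -0.004]]
  ]
}}

```text
clock: 3.1
tcp_pos: [0.5346, 0.0181, 0.2112]
eef_rot: [0.344, 2.596, -0.095]
wrist_force: [-0.1, -0.5, 0.8]
finger_gap: 0.0598
grasp_force: 0.0
```

Run:
```python
from h import *
s=env.sense();print(s["tcp_pos"],s["qpos"],s["clock"])
f,T,P=get("wrist");px=f["pixels"];cv2.imwrite("pics/w1.png",px)
Rt=R.from_rotvec(s["eef_rot"]).as_matrix();X,Y,n=axes(.53)
k,l,st,cc=cv2.connectedComponentsWithStats(red(px).astype(np.uint8))
for i in range(1,k):
    if st[i,4]<100: continue
    p=P[(l==i)&(f["range_z"]>0)]
    if len(p)<10: print(cc[i],st[i],"nodepth");continue
    q=p-H; h=q@n-.003; t=p[h>np.percentile(h,70)-.002]
    print(cc[i].round(),st[i],"h",np.percentile(h,[50,75,95]).round(4),"xy",((t-H)@X).mean().round(4),((t-H)@Y).mean().round(4),"in tool",(((t.mean(0)-s["tcp_pos"])@Rt)).round(4))
plan(*pose(.53,.14,.06,.015),10)
```

```text
[0.53455468 0.01810914 0.21121305] [ 0.1010191  -0.26791412  2.28024179 -0.30116226  0.65438865 -1.01106192] 3.1
[ 79. 269.] [  60  251   39   36 1033] h [0.0245 0.0249 0.0256] xy 0.1374 -0.0594 in tool [ 0.0015 -0.1188  0.0664]
[319. 269.] [ 300  251   39   36 1043] h [0.0246 0.0251 0.0257] xy 0.1374 0.0602 in tool [0.0017 0.0009 0.0659]
10 rows [0.002 0.007 0.251] [-0.001 -0.    -0.   ]
```

View pics/w1.png

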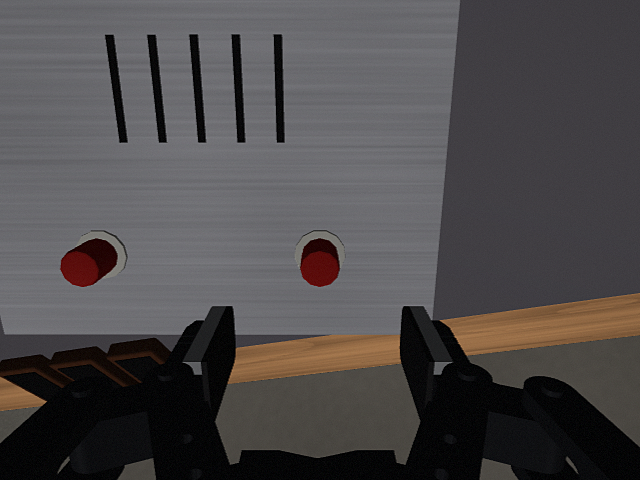

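The wrist view shows the left cap top at (319,269), centred between the fingers, and the right cap at (79,269). I'll descend now.

Request:
{"fn": "step_arm", "kwargs": {
  "series": [
    [[0.005, 0.003, 0.25, 0, 0, 0], [0.005, 0.003, 0.25, 0, 0, 0], [0.005, 0.003, 0.25, 0, 0, 0], [0.005, 0.003, 0.25, 0, 0, 0], [0.005, 0.003, 0.25, 0, 0, 0], [0.005, 0.003, 0.25, 0, 0, 0], [0.005, 0.003, 0.25, 0, 0, 0], [0.005, 0.003, 0.25, 0, 0, 0], [0.005, 0.003, 0.25, 0, 0, 0], [0.005, 0.003, 0.25, 0, 0, 0]]
  ]
}}

```text
clock: 4.15
tcp_pos: [0.5703, 0.0109, 0.1451]
eef_rot: [0.344, 2.597, -0.094]
wrist_force: [-0.8, -0.2, -0.8]
finger_gap: 0.0601
grasp_force: 0.0
```

Request:
{"fn": "step_arm", "kwargs": {
  "series": [
    [[0, 0, 0, 0, 0, 0], [0, 0, 0, 0, 0, 0], [0, 0, 0, 0, 0, 0], [0, 0, 0, 0, 0, 0], [0, 0, 0, 0, 0, 0], [0, 0, 0, 0, 0, 0], [0, 0, 0, 0, 0, 0], [0, 0, 0, 0, 0, 0], [0, 0, 0, 0, 0, 0], [0, 0, 0, 0, 0, 0]]
  ],
  "jaw": 10
}}

```text
clock: 5.15
tcp_pos: [0.5696, 0.0099, 0.146]
eef_rot: [0.344, 2.597, -0.096]
wrist_force: [-1.2, -5.1, 0.2]
finger_gap: 0.0177
grasp_force: 58.5
```

```bash
cat >> h.py <<'E'
def cover(n="side",show=True):
    f,T,P=get(n);px=f["pixels"];hsv=cv2.cvtColor(px,cv2.COLOR_BGR2HSV)
    g=(hsv[...,1]<35)&(hsv[...,2]>110)&(P[...,2]>0.055)&(P[...,2]<0.28)&(np.hypot(P[...,0]-.53,P[...,1]+.04)<.2)
    q=P[cv2.erode(g.astype(np.uint8),np.ones((3,3)))>0]
    d=(q-H);xr=d@np.r_[np.cos(YAW),np.sin(YAW),0]; zr=d[:,2]
    best=max(np.arange(-.05,.9,.005),key=lambda t:(abs(-np.sin(t)*xr+np.cos(t)*zr-.003)<.002).sum())
    X,Y,nn=axes(best);k=abs(d@nn-.003)<.004
    A=np.c_[xr[k],np.ones(k.sum())];sl=np.linalg.lstsq(A,zr[k],rcond=None)[0]
    return np.arctan(sl[0]),best,k.sum(),f,P
def tcp(th):
    s=env.sense();X,Y,n=axes(th);d=s["tcp_pos"]-H;Rt=R.from_rotvec(s["eef_rot"]).as_matrix()
    print("t",round(s["clock"],2),"x,y,h",(d@X).round(4),(d@Y).round(4),(d@n-.003).round(4),"F.X,Y,n",[round(float(s["wrist_force"]@a),1) for a in (X,Y,n)],"tool tilt th",np.arcsin(-Rt[2,0]).round(3),"gap",round(s["finger_gap"],4),s["grasp_force"])
E
python3 - <<'E'
from h import *
a,b,k,f,P=cover();print(a,b,k);tcp(a)
E
```

```text
0.5284575588908711 0.5399999999999997 5674
t 5.2 x,y,h 0.1374 0.0607 0.0163 F.X,Y,n [1.0, -5.1, -0.2] tool tilt th 0.525 gap 0.018 58.5405832529068
```

Request:
{"fn": "step_arm", "kwargs": {
  "series": [
    [[0.0045, 0, -0.032, 0, -0.009, 0], [0.0045, 0, -0.032, 0, -0.009, 0], [0.0045, 0, -0.032, 0, -0.009, 0], [0.0045, 0, -0.032, 0, -0.009, 0], [0.0045, 0, -0.032, 0, -0.009, 0], [0.0045, 0, -0.032, 0, -0.009, 0], [0.0045, 0, -0.032, 0, -0.009, 0], [0.0045, 0, -0.032, 0, -0.009, 0], [0.0045, 0, -0.032, 0, -0.009, 0], [0.0045, 0, -0.032, 0, -0.009, 0]]
  ]
}}

```text
clock: 6.2
tcp_pos: [0.5638, 0.0115, 0.1533]
eef_rot: [0.335, 2.526, -0.106]
wrist_force: [3.4, -5.9, -2.4]
finger_gap: 0.018
grasp_force: 58.7
```

Run:
```python
from h import *
a,b,k,f,P=cover();print(a,b,k);tcp(a)
```

```text
0.5881776836532137 0.5999999999999996 5555
t 6.25 x,y,h 0.1374 0.0607 0.0176 F.X,Y,n [3.0, -5.6, -5.0] tool tilt th 0.597 gap 0.0179 58.72148931026459
```

Request:
{"fn": "step_arm", "kwargs": {
  "series": [
    [[0.004, 0, -0.028, 0, -0.0075, 0], [0.004, 0, -0.028, 0, -0.0075, 0], [0.004, 0, -0.028, 0, -0.0075, 0], [0.004, 0, -0.028, 0, -0.0075, 0], [0.004, 0, -0.028, 0, -0.0075, 0], [0.004, 0, -0.028, 0, -0.0075, 0], [0.004, 0, -0.028, 0, -0.0075, 0], [0.004, 0, -0.028, 0, -0.0075, 0], [0.004, 0, -0.028, 0, -0.0075, 0], [0.004, 0, -0.028, 0, -0.0075, 0]]
  ]
}}

```text
clock: 7.25
tcp_pos: [0.5581, 0.013, 0.1595]
eef_rot: [0.328, 2.468, -0.115]
wrist_force: [4.3, -6.9, -2.7]
finger_gap: 0.0178
grasp_force: 58.7
```

Run:
```python
from h import *
a,b,k,f,P=cover();print(a,b,k);tcp(a)
```

```text
0.6490608594152305 0.6599999999999996 5420
t 7.3 x,y,h 0.1374 0.0607 0.0176 F.X,Y,n [2.6, -5.3, -5.9] tool tilt th 0.656 gap 0.0175 58.749359250068665
```

Still swinging, so I'll continue with the same step.

Request:
{"fn": "step_arm", "kwargs": {
  "series": [
    [[0.004, 0, -0.028, 0, -0.0075, 0], [0.004, 0, -0.028, 0, -0.0075, 0], [0.004, 0, -0.028, 0, -0.0075, 0], [0.004, 0, -0.028, 0, -0.0075, 0], [0.004, 0, -0.028, 0, -0.0075, 0], [0.004, 0, -0.028, 0, -0.0075, 0], [0.004, 0, -0.028, 0, -0.0075, 0], [0.004, 0, -0.028, 0, -0.0075, 0], [0.004, 0, -0.028, 0, -0.0075, 0], [0.004, 0, -0.028, 0, -0.0075, 0]]
  ]
}}

```text
clock: 8.3
tcp_pos: [0.5529, 0.0145, 0.1661]
eef_rot: [0.32, 2.409, -0.123]
wrist_force: [11.9, -8.5, -6.1]
finger_gap: 0.0177
grasp_force: 58.8
```

Run:
```python
from h import *
a,b,k,f,P=cover();print(a,b,k);tcp(a)
```

```text
0.6497575565964314 0.6599999999999996 5505
t 8.35 x,y,h 0.1372 0.0607 0.026 F.X,Y,n [7.1, -5.2, -12.3] tool tilt th 0.716 gap 0.0173 58.91384303569794
```

Request:
{"fn": "step_arm", "kwargs": {
  "series": [
    [[0, 0, 0, 0, 0, 0], [0, 0, 0, 0, 0, 0], [0, 0, 0, 0, 0, 0], [0, 0, 0, 0, 0, 0], [0, 0, 0, 0, 0, 0], [0, 0, -0.4, 0, 0, 0], [0, 0, -0.4, 0, 0, 0], [0, 0, -0.4, 0, 0, 0], [0, 0, -0.4, 0, 0, 0], [0, 0, -0.4, 0, 0, 0]]
  ],
  "jaw": 60
}}

```text
clock: 9.35
tcp_pos: [0.5139, 0.0262, 0.2105]
eef_rot: [0.319, 2.411, -0.12]
wrist_force: [0.5, 0.2, 0.1]
finger_gap: 0.0596
grasp_force: 0.0
```

```bash
cat >> h.py <<'E'
def caps(th,n="wrist",name=None):
    s=env.sense();f,T,P=get(n);px=f["pixels"]
    if name: cv2.imwrite(name,px)
    Rt=R.from_rotvec(s["eef_rot"]).as_matrix();X,Y,nn=axes(th)
    k,l,st,cc=cv2.connectedComponentsWithStats(red(px).astype(np.uint8))
    for i in range(1,k):
        p=P[(l==i)&(f["range_z"]>0)]
        if st[i,4]<50 or len(p)<10: continue
        h=(p-H)@nn-.003;t=p[h>np.percentile(h,70)-.002]
        print(n,cc[i].round(),st[i,4],"h",np.percentile(h,[50,75,95]).round(4),"xy",((t-H)@X).mean().round(4),((t-H)@Y).mean().round(4),"in tool",(((t.mean(0)-s["tcp_pos"])@Rt)).round(4))
E
python3 - <<'E'
from h import *
a,b,k,f,P=cover();print(a,b,k);tcp(a)
caps(a);caps(a,"side")
plan(*pose(a,.1375,-.0595,.075),10)
E
```

```text
0.6463768988505919 0.6549999999999996 5449
t 9.4 x,y,h 0.1325 0.0624 0.0878 F.X,Y,n [0.6, -0.3, -0.4] tool tilt th 0.716 gap 0.06 0.0
wrist [ 71. 275.] 1015 h [0.0248 0.0252 0.0258] xy 0.1374 -0.0595 in tool [-0.0009 -0.1218  0.0634]
wrist [313. 282.] 1085 h [0.0329 0.0333 0.0339] xy 0.1374 0.0602 in tool [-0.0012 -0.0021  0.0551]
side [315. 207.] 98 h [0.0267 0.032  0.0347] xy 0.1396 0.0558 in tool [-0.0032 -0.0067  0.0551]
side [337. 237.] 121 h [0.0187 0.0246 0.0263] xy 0.1399 -0.0633 in tool [-0.0033 -0.1258  0.0628]
10 rows [-0.017 -0.406  0.04 ] [-0.     0.009 -0.   ]
```

Left cap is out (33 mm against 25 mm for the right). Now the right cap.

Request:
{"fn": "step_arm", "kwargs": {
  "series": [
    [[-0.017, -0.406, 0.04, 0, 0.009, 0], [-0.017, -0.406, 0.04, 0, 0.009, 0], [-0.017, -0.406, 0.04, 0, 0.009, 0], [-0.017, -0.406, 0.04, 0, 0.009, 0], [-0.017, -0.406, 0.04, 0, 0.009, 0], [-0.017, -0.406, 0.04, 0, 0.009, 0], [-0.017, -0.406, 0.04, 0, 0.009, 0], [-0.017, -0.406, 0.04, 0, 0.009, 0], [-0.017, -0.406, 0.04, 0, 0.009, 0], [-0.017, -0.406, 0.04, 0, 0.009, 0]]
  ]
}}

```text
clock: 10.5
tcp_pos: [0.4934, -0.0953, 0.2033]
eef_rot: [0.329, 2.482, -0.111]
wrist_force: [-0.6, -0.1, 0.1]
finger_gap: 0.0603
grasp_force: 0.0
```

Run:
```python
from h import *
tcp(.648);caps(.648)
plan(*pose(.648,.1375,-.0595,.015),10)
```

```text
t 10.5 x,y,h 0.1362 -0.0606 0.0736 F.X,Y,n [-0.4, -0.2, 0.4] tool tilt th 0.642 gap 0.0603 0.0
wrist [320. 288.] 1196 h [0.0248 0.0252 0.0259] xy 0.1373 -0.0598 in tool [-0.0014  0.001   0.0488]
wrist [583. 294.] 1685 h [0.0326 0.0331 0.0338] xy 0.1376 0.0596 in tool [-0.0014  0.1204  0.0404]
10 rows [-0.004  0.008  0.195] [-0.001 -0.001 -0.   ]
```

Request:
{"fn": "step_arm", "kwargs": {
  "series": [
    [[-0.004, 0.003, 0.195, 0, -0.001, 0], [-0.004, 0.003, 0.195, 0, -0.001, 0], [-0.004, 0.003, 0.195, 0, -0.001, 0], [-0.004, 0.003, 0.195, 0, -0.001, 0], [-0.004, 0.003, 0.195, 0, -0.001, 0], [-0.004, 0.003, 0.195, 0, -0.001, 0], [-0.004, 0.003, 0.195, 0, -0.001, 0], [-0.004, 0.003, 0.195, 0, -0.001, 0], [-0.004, 0.003, 0.195, 0, -0.001, 0], [-0.004, 0.003, 0.195, 0, -0.001, 0]]
  ]
}}

```text
clock: 11.55
tcp_pos: [0.5292, -0.1033, 0.158]
eef_rot: [0.328, 2.472, -0.112]
wrist_force: [0.2, 0.1, -0.1]
finger_gap: 0.06
grasp_force: 0.0
```

Request:
{"fn": "step_arm", "kwargs": {
  "series": [
    [[0, 0, 0, 0, 0, 0], [0, 0, 0, 0, 0, 0], [0, 0, 0, 0, 0, 0], [0, 0, 0, 0, 0, 0], [0, 0, 0, 0, 0, 0], [0, 0, 0, 0, 0, 0], [0, 0, 0, 0, 0, 0], [0, 0, 0, 0, 0, 0], [0, 0, 0, 0, 0, 0], [0, 0, 0, 0, 0, 0]]
  ],
  "jaw": 10
}}

```text
clock: 12.55
tcp_pos: [0.5289, -0.1034, 0.1585]
eef_rot: [0.328, 2.472, -0.112]
wrist_force: [-3.5, -4.7, 0.8]
finger_gap: 0.0178
grasp_force: 58.6
```

Run:
```python
from h import *
tcp(.648)
```

```text
t 12.55 x,y,h 0.1382 -0.0593 0.0159 F.X,Y,n [-1.3, -5.5, 1.9] tool tilt th 0.651 gap 0.0178 58.61786484718323
```

Pull 9.6 mm straight along the axis.

Request:
{"fn": "step_arm", "kwargs": {
  "series": [
    [[0, 0, -0.04, 0, 0, 0], [0, 0, -0.04, 0, 0, 0], [0, 0, -0.04, 0, 0, 0], [0, 0, -0.04, 0, 0, 0], [0, 0, -0.04, 0, 0, 0], [0, 0, -0.04, 0, 0, 0], [0, 0, -0.04, 0, 0, 0], [0, 0, -0.04, 0, 0, 0], [0, 0, 0, 0, 0, 0], [0, 0, 0, 0, 0, 0]]
  ]
}}

```text
clock: 13.55
tcp_pos: [0.5234, -0.102, 0.1659]
eef_rot: [0.327, 2.472, -0.112]
wrist_force: [1.6, -5.7, -2.1]
finger_gap: 0.0176
grasp_force: 59.0
```

Run:
```python
from h import *
a=cover()[0];print(a);tcp(a)
```

```text
0.6481056857419841
t 13.6 x,y,h 0.1381 -0.0593 0.0252 F.X,Y,n [1.8, -4.7, -5.0] tool tilt th 0.651 gap 0.0177 58.96487653255463
```

Request:
{"fn": "step_arm", "kwargs": {
  "series": [
    [[0, 0, 0, 0, 0, 0], [0, 0, 0, 0, 0, 0], [0, 0, 0, 0, 0, 0], [0, 0, 0, 0, 0, 0], [0, 0, 0, 0, 0, 0], [0, 0, -0.4, 0, 0, 0], [0, 0, -0.4, 0, 0, 0], [0, 0, -0.4, 0, 0, 0], [0, 0, -0.4, 0, 0, 0], [0, 0, -0.4, 0, 0, 0]]
  ],
  "jaw": 60
}}

```text
clock: 14.6
tcp_pos: [0.4878, -0.092, 0.2141]
eef_rot: [0.327, 2.472, -0.112]
wrist_force: [0.5, 0.1, -0.9]
finger_gap: 0.0597
grasp_force: 0.0
```

Run:
```python
from h import *
a=cover()[0];print(a);tcp(a);caps(a)
s0=pose(a,.165,0,.045)
plan(*s0,10)
s1=plan(*pose(a,.165,0,.014),10,start=s0)
plan(*pose(0,.165,0,.010),20,start=s1)
```

```text
0.6488380133713367
t 14.65 x,y,h 0.1392 -0.0588 0.0871 F.X,Y,n [0.5, 0.7, -0.4] tool tilt th 0.654 gap 0.0601 0.0
wrist [563. 276.] 1494 h [0.0327 0.0333 0.034 ] xy 0.1377 0.0596 in tool [0.0021 0.1185 0.0539]
wrist [316. 276.] 1159 h [0.0329 0.0333 0.0339] xy 0.1373 -0.0598 in tool [ 0.0021 -0.0009  0.0542]
10 rows [-0.084  0.196  0.138] [-0.     0.001 -0.   ]
10 rows [ 0.    -0.     0.103] [0. 0. 0.]
20 rows [-0.013 -0.     0.185] [-0.     0.041  0.   ]
```

Both are out. Next I'll close the fingers, move over the middle near the free edge, then push the cover down along its arc.

Request:
{"fn": "step_arm", "kwargs": {
  "series": [
    [[-0.1, 0.196, 0.09, 0, 0, 0], [-0.1, 0.196, 0.09, 0, 0, 0], [-0.1, 0.196, 0.09, 0, 0, 0], [-0.1, 0.196, 0.09, 0, 0, 0], [-0.1, 0.196, 0.09, 0, 0, 0], [-0.1, 0.196, 0.09, 0, 0, 0], [-0.1, 0.196, 0.09, 0, 0, 0], [-0.1, 0.196, 0.09, 0, 0, 0], [-0.1, 0.196, 0.09, 0, 0, 0], [-0.1, 0.196, 0.09, 0, 0, 0]]
  ],
  "jaw": 0
}}

```text
clock: 15.7
tcp_pos: [0.5426, -0.0456, 0.2095]
eef_rot: [0.327, 2.473, -0.112]
wrist_force: [0.4, 0.1, -1.0]
finger_gap: -0.0004
grasp_force: 0.0
```

Run:
```python
from h import *
a=.6485;tcp(a)
s1=plan(*pose(a,.169,0,.014),10)
s2=plan(*pose(.3,.169,0,.011),10,start=s1)
plan(*pose(.05,.169,0,.011),10,start=s2)
```

```text
t 15.7 x,y,h 0.1677 0.0001 0.0575 F.X,Y,n [-0.3, 0.2, -1.0] tool tilt th 0.65 gap -0.0004 0.0
10 rows [-0.004 -0.     0.145] [-0.  0. -0.]
10 rows [-0.014 -0.     0.206] [0.    0.044 0.   ]
10 rows [-0.01  -0.     0.141] [-0.     0.032 -0.   ]
```

Request:
{"fn": "step_arm", "kwargs": {
  "series": [
    [[-0.004, 0, 0.145, 0, 0, 0], [-0.004, 0, 0.145, 0, 0, 0], [-0.004, 0, 0.145, 0, 0, 0], [-0.004, 0, 0.145, 0, 0, 0], [-0.004, 0, 0.145, 0, 0, 0], [-0.004, 0, 0.145, 0, 0, 0], [-0.004, 0, 0.145, 0, 0, 0], [-0.004, 0, 0.145, 0, 0, 0], [-0.004, 0, 0.145, 0, 0, 0], [-0.004, 0, 0.145, 0, 0, 0]]
  ]
}}

```text
clock: 16.7
tcp_pos: [0.5689, -0.0531, 0.1762]
eef_rot: [0.327, 2.472, -0.112]
wrist_force: [-0.1, 0.4, -0.2]
finger_gap: -0.0001
grasp_force: 0.0
```

Request:
{"fn": "step_arm", "kwargs": {
  "series": [
    [[-0.014, 0, 0.206, 0, 0.044, 0], [-0.014, 0, 0.206, 0, 0.044, 0], [-0.014, 0, 0.206, 0, 0.044, 0], [-0.014, 0, 0.206, 0, 0.044, 0], [-0.014, 0, 0.206, 0, 0.044, 0], [-0.014, 0, 0.206, 0, 0.044, 0], [-0.014, 0, 0.206, 0, 0.044, 0], [-0.014, 0, 0.206, 0, 0.044, 0], [-0.014, 0, 0.206, 0, 0.044, 0], [-0.014, 0, 0.206, 0, 0.044, 0]]
  ]
}}

```text
clock: 17.7
tcp_pos: [0.6008, -0.0617, 0.1239]
eef_rot: [0.373, 2.815, -0.059]
wrist_force: [-0.6, 0.4, 0.4]
finger_gap: -0.0
grasp_force: 0.2
```

Run:
```python
from h import *
a=cover()[0];print(a);tcp(a);caps(a,"side")
plan(*pose(.06,.169,0,.011),10)
```

```text
0.3012966425331346
t 17.75 x,y,h 0.1701 -0.0006 0.0108 F.X,Y,n [1.3, -0.1, 0.0] tool tilt th 0.303 gap -0.0 0.0
side [329. 224.] 90 h [0.0254 0.0301 0.0322] xy 0.139 0.0566 in tool [ 0.0313  0.0571 -0.0201]
side [349. 252.] 108 h [0.0262 0.0302 0.0327] xy 0.139 -0.0632 in tool [ 0.0308 -0.0627 -0.0197]
10 rows [-0.006  0.002  0.136] [-0.     0.031 -0.   ]
```

Request:
{"fn": "step_arm", "kwargs": {
  "series": [
    [[-0.006, 0.002, 0.136, 0, 0.031, 0], [-0.006, 0.002, 0.136, 0, 0.031, 0], [-0.006, 0.002, 0.136, 0, 0.031, 0], [-0.006, 0.002, 0.136, 0, 0.031, 0], [-0.006, 0.002, 0.136, 0, 0.031, 0], [-0.006, 0.002, 0.136, 0, 0.031, 0], [-0.006, 0.002, 0.136, 0, 0.031, 0], [-0.006, 0.002, 0.136, 0, 0.031, 0], [-0.006, 0.002, 0.136, 0, 0.031, 0], [-0.006, 0.002, 0.136, 0, 0.031, 0]]
  ]
}}

```text
clock: 18.8
tcp_pos: [0.61, -0.0636, 0.0844]
eef_rot: [0.405, 3.055, -0.014]
wrist_force: [-0.6, 0.1, 0.6]
finger_gap: -0.0002
grasp_force: 0.1
```

Run:
```python
from h import *
a=cover()[0];print(a);tcp(a);caps(a,"side");caps(a,"scene")
plan(*pose(.0,.169,0,.011),10)
```

```text
0.060634989076679156
t 18.85 x,y,h 0.1683 -0.0001 0.0106 F.X,Y,n [-0.0, -0.2, -0.3] tool tilt th 0.059 gap -0.0001 0.0
side [334. 237.] 90 h [0.026  0.0305 0.0322] xy 0.1382 0.0572 in tool [ 0.0304  0.0572 -0.0202]
side [354. 265.] 102 h [0.027  0.0309 0.0321] xy 0.1384 -0.0622 in tool [ 0.0298 -0.0622 -0.0203]
scene [297. 257.] 90 h [0.0298 0.0315 0.0332] xy 0.1417 0.0623 in tool [ 0.0267  0.0623 -0.0206]
10 rows [-0.006  0.     0.034] [-0.     0.008 -0.   ]
```

Request:
{"fn": "step_arm", "kwargs": {
  "series": [
    [[-0.006, 0, 0.036, 0, 0.008, 0], [-0.006, 0, 0.036, 0, 0.008, 0], [-0.006, 0, 0.036, 0, 0.008, 0], [-0.006, 0, 0.036, 0, 0.008, 0], [-0.006, 0, 0.036, 0, 0.008, 0], [-0.006, 0, 0.036, 0, 0.008, 0], [-0.006, 0, 0.036, 0, 0.008, 0], [-0.006, 0, 0.036, 0, 0.008, 0], [-0.006, 0, 0.036, 0, 0.008, 0], [-0.006, 0, 0.036, 0, 0.008, 0]]
  ]
}}

```text
clock: 19.95
tcp_pos: [0.6121, -0.0642, 0.074]
eef_rot: [-0.413, -3.113, 0.001]
wrist_force: [-1.3, -0.2, 7.5]
finger_gap: 0.0002
grasp_force: 4.5
```

Run:
```python
from h import *
a=cover()[0];print(a);tcp(a);caps(a,"side");caps(a,"scene")
```

```text
-0.0013957082260594301
t 20.0 x,y,h 0.1691 -0.0 0.0113 F.X,Y,n [0.2, -0.1, -0.3] tool tilt th -0.002 gap -0.0002 0.0
side [334. 240.] 84 h [0.0269 0.0314 0.0337] xy 0.138 0.0568 in tool [ 0.0313  0.0567 -0.0208]
side [354. 268.] 102 h [0.0277 0.0319 0.0328] xy 0.138 -0.0619 in tool [ 0.0309 -0.062  -0.0205]
scene [297. 259.] 86 h [0.0317 0.0328 0.0347] xy 0.1414 0.0617 in tool [ 0.0281  0.0616 -0.0214]
```

Request:
{"fn": "step_arm", "kwargs": {
  "series": [
    [[0, 0, -0.4, 0, 0, 0], [0, 0, -0.4, 0, 0, 0], [0, 0, -0.4, 0, 0, 0], [0, 0, -0.4, 0, 0, 0], [0.26, 0.5, 0, 0, 0, 0], [0.26, 0.5, 0, 0, 0, 0], [0.26, 0.5, 0, 0, 0, 0], [0.26, 0.5, 0, 0, 0, 0], [0, 0, 0, 0, 0, 0], [0, 0, 0, 0, 0, 0]]
  ]
}}

```text
clock: 21.1
tcp_pos: [0.5972, 0.0029, 0.1216]
eef_rot: [-0.41, -3.113, 0.002]
wrist_force: [-0.4, 0.3, -0.2]
finger_gap: 0.0001
grasp_force: 0.0
```

Run:
```python
from h import *
a=cover()[0];print(a);tcp(0);caps(0,"side");caps(0,"wrist","pics/w2.png")
plan(*pose(0,.1375,.06,.044),10)
```

```text
-0.0007334805662888299
t 21.15 x,y,h 0.1378 0.0605 0.0587 F.X,Y,n [-1.2, -1.1, -0.5] tool tilt th -0.001 gap -0.0003 0.0
side [334. 240.] 84 h [0.0259 0.0315 0.0331] xy 0.1387 0.0572 in tool [-0.0009 -0.0032  0.0271]
side [354. 268.] 101 h [0.0269 0.0315 0.0326] xy 0.1379 -0.0629 in tool [-0.0004 -0.1233  0.0273]
wrist [ 26. 306.] 1477 h [0.0312 0.0316 0.0322] xy 0.1372 -0.0595 in tool [ 0.0004 -0.1195  0.0278]
wrist [319. 295.] 562 h [0.0313 0.0317 0.0324] xy 0.1326 0.0604 in tool [0.0054 0.0003 0.0274]
10 rows [0.002 0.    0.05 ] [-0. -0. -0.]
```

View pics/w2.png

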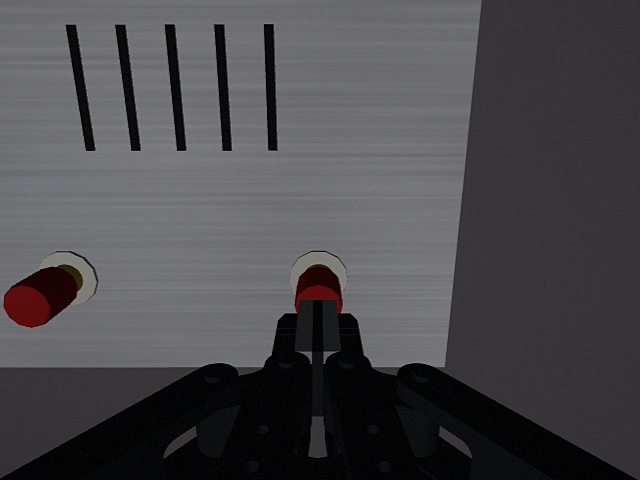

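The wrist view shows both caps out with yellow necks visible, and the fingertips centred over the left cap at (319,300). I'll press it.

Request:
{"fn": "step_arm", "kwargs": {
  "series": [
    [[0, 0, 0.1, 0, 0, 0], [0, 0, 0.1, 0, 0, 0], [0, 0, 0.1, 0, 0, 0], [0, 0, 0.1, 0, 0, 0], [0, 0, 0.1, 0, 0, 0], [0, 0, 0.1, 0, 0, 0], [0, 0, 0.1, 0, 0, 0], [0, 0, 0.1, 0, 0, 0], [0, 0, 0, 0, 0, 0], [0, 0, 0, 0, 0, 0]]
  ]
}}

```text
clock: 22.25
tcp_pos: [0.5976, 0.0019, 0.0979]
eef_rot: [-0.413, -3.113, 0.001]
wrist_force: [0.7, -0.1, -0.4]
finger_gap: 0.0
grasp_force: 0.1
```

Run:
```python
from h import *
tcp(0);caps(0,"side")
```

```text
t 22.25 x,y,h 0.1381 0.0601 0.0349 F.X,Y,n [0.7, 0.1, -0.4] tool tilt th -0.001 gap 0.0 0.13591228489531204
side [334. 245.] 57 h [0.0135 0.019  0.0232] xy 0.1368 0.0518 in tool [ 0.0012 -0.0083  0.0146]
side [354. 268.] 101 h [0.0274 0.0315 0.0337] xy 0.1376 -0.0632 in tool [-0.     -0.1233  0.003 ]
```

Request:
{"fn": "step_arm", "kwargs": {
  "series": [
    [[0, 0, 0.02, 0, 0, 0], [0, 0, 0.02, 0, 0, 0], [0, 0, 0, 0, 0, 0], [0, 0, 0, 0, 0, 0], [0, 0, 0, 0, 0, 0], [0, 0, 0, 0, 0, 0], [0, 0, 0, 0, 0, 0], [0, 0, 0, 0, 0, 0], [0, 0, 0, 0, 0, 0], [0, 0, 0, 0, 0, 0]]
  ]
}}

```text
clock: 23.3
tcp_pos: [0.5976, 0.0019, 0.0972]
eef_rot: [-0.413, -3.113, 0.001]
wrist_force: [-2.4, 0.3, 5.2]
finger_gap: 0.0002
grasp_force: 2.6
```

Request:
{"fn": "step_arm", "kwargs": {
  "series": [
    [[0, 0, -0.3, 0, 0, 0], [0, 0, -0.3, 0, 0, 0], [0, 0, -0.3, 0, 0, 0], [0, -0.67, 0, 0, 0, 0], [0, -0.67, 0, 0, 0, 0], [0, -0.67, 0, 0, 0, 0], [0, -0.67, 0, 0, 0, 0], [0, -0.67, 0, 0, 0, 0], [0, -0.67, 0, 0, 0, 0], [0, 0, 0, 0, 0, 0]]
  ]
}}

```text
clock: 24.3
tcp_pos: [0.566, -0.1165, 0.1247]
eef_rot: [0.417, 3.114, -0.002]
wrist_force: [-0.0, 0.2, -0.2]
finger_gap: -0.0001
grasp_force: 0.0
```

Run:
```python
from h import *
tcp(0);caps(0,"side");caps(0);print(cover()[0])
plan(*pose(0,.1375,-.06,.0350),10)
```

```text
t 24.3 x,y,h 0.138 -0.0625 0.0617 F.X,Y,n [-0.1, 0.2, -0.2] tool tilt th 0.0 gap -0.0001 0.0
side [334. 243.] 80 h [0.0179 0.0232 0.0251] xy 0.1381 0.0562 in tool [0.0007 0.1188 0.0376]
side [354. 268.] 102 h [0.0265 0.0314 0.0332] xy 0.1376 -0.0626 in tool [ 0.0004 -0.0001  0.0301]
wrist [597. 293.] 1360 h [0.0235 0.0239 0.0245] xy 0.1373 0.0597 in tool [0.0015 0.1211 0.038 ]
wrist [324. 294.] 688 h [0.0313 0.0318 0.0324] xy 0.1332 -0.0589 in tool [0.0048 0.0024 0.0301]
-0.0014089958265328208
10 rows [0.001 0.    0.088] [-0.    -0.    -0.001]
```

Request:
{"fn": "step_arm", "kwargs": {
  "series": [
    [[0, 0.01, 0.1, 0, 0, 0], [0, 0.01, 0.1, 0, 0, 0], [0, 0, 0.1, 0, 0, 0], [0, 0, 0.1, 0, 0, 0], [0, 0, 0.1, 0, 0, 0], [0, 0, 0.1, 0, 0, 0], [0, 0, 0.1, 0, 0, 0], [0, 0, 0.1, 0, 0, 0], [0, 0, 0.1, 0, 0, 0], [0, 0, 0.02, 0, 0, 0]]
  ]
}}

```text
clock: 25.45
tcp_pos: [0.5665, -0.1141, 0.0968]
eef_rot: [-0.413, -3.114, 0.001]
wrist_force: [-3.2, 1.4, 6.5]
finger_gap: 0.0001
grasp_force: 3.5
```

Run:
```python
from h import *
tcp(0)
```

```text
t 25.45 x,y,h 0.1379 -0.06 0.0338 F.X,Y,n [-3.5, 0.6, 6.5] tool tilt th -0.001 gap 0.0001 3.5465241596102715
```

Home, and pressing against the spring. Retreat upward and check.

Request:
{"fn": "step_arm", "kwargs": {
  "series": [
    [[0, 0, -0.3, 0, 0, 0], [0, 0, -0.5, 0, 0, 0], [0, 0, -0.5, 0, 0, 0], [0, 0, -0.5, 0, 0, 0], [0, 0, -0.5, 0, 0, 0], [0, 0, -0.5, 0, 0, 0], [0, 0, -0.5, 0, 0, 0], [0, 0, 0, 0, 0, 0], [0, 0, 0, 0, 0, 0], [0, 0, 0, 0, 0, 0]]
  ]
}}

```text
clock: 26.45
tcp_pos: [0.5657, -0.1137, 0.1944]
eef_rot: [-0.413, -3.112, 0.001]
wrist_force: [-0.8, -0.1, -0.0]
finger_gap: -0.0002
grasp_force: 0.0
```

Run:
```python
from h import *
tcp(0);caps(0);caps(0,"side");print(cover()[0],cover("scene")[0])
```

```text
t 26.45 x,y,h 0.137 -0.0598 0.1314 F.X,Y,n [-0.7, -0.3, -0.0] tool tilt th -0.003 gap -0.0002 0.0
wrist [520. 246.] 791 h [0.0235 0.0239 0.0246] xy 0.1373 0.0598 in tool [-1.000e-04  1.198e-01  1.078e-01]
wrist [318. 247.] 759 h [0.0234 0.0238 0.0243] xy 0.1371 -0.0598 in tool [-0.0004  0.0002  0.108 ]
side [334. 243.] 80 h [0.0179 0.023  0.0249] xy 0.1383 0.0567 in tool [-0.0013  0.1167  0.1076]
side [354. 272.] 105 h [0.0182 0.0233 0.0255] xy 0.1379 -0.063 in tool [-0.0014 -0.003   0.1072]
-0.0015839400830894494 0.00021489806304414723
```

Both caps read 24 mm (home) and the cover is flat. Handing in.

```bash
python3 -c "
from workcell import env
print(env.job_done())"
```

```text
the job is handed in; nothing more can be done
None
```

The amplifier is closed and the job handed in: both caps started pushed in and were pulled out, the cover was folded flat with both still out, and both were then pressed home (final readings: tops 24 mm above the cover, cover angle within 0.002 rad of flat); no verdict came back.

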